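# Set and lock the bench grinder's tool rest

## Robot

A 6-joint arm with a two-finger parallel gripper is mounted at the origin on the work surface. World frame = base frame: x ahead of the robot, y to its left, z up, the work surface at z = 0. Lengths are in m, angles in rad, forces in N, time in s.
With the tool pointing down it reaches from about 0.3 to 0.875 m from the base axis. Payload 6.4 kg.
Tool frame: the origin (TCP) lies between the finger pads; the fingertips stand 22 mm ahead of it and the grasp point (between the pads) lies 3 mm ahead of it; z points along the fingers, y is the line along which they close (so a half turn about z gives the same grasp; the last joint's range is limited). The gripper opens to 85 mm and grips with 20 to 120 N. Pads are 22 mm wide; open, the fingers measure 114 mm over their backs; the gripper's body (76 mm by 85 mm) begins 54 mm behind the grasp point. The pads swing forward as they close: fully open they stand 13 mm farther back than shut.
Start: joints at [0.898, 0.181, 1.607, -0, 1.354, -0.206], TCP at [0.259, 0.514, 0.253] pointing down, gripper open.
Joint ranges: [-2.99, 2.99], [-0.89, 2.07], [0.3, 2.58], [-1.14, 4.28], [0, 2.63], [-3.12, 3.12]. Speed limits (rad/s): [2.57, 2.57, 3.01, 3.14, 3.14, 3.14].

## Interface

Orientations are given as a rotation vector (axis times angle).
In Python, from plant import state, capture, camera_params, job_done, look_for, cut_out, landmark_of gives the robot as it stands.
- The arm moves only by the shell command python3 -m pendant 'ROWS'. ROWS is JSON, a list of rows, each a list of 7 numbers: the shift along the tool's x, y, z in units of 0.1 m (1.0 is 0.1 m), then the turn, a rotation vector about the tool's x, y, z in units of 30 degrees (1.0 is 30 degrees), then the opening, from -1 (shut) to 1 (fully open). In form: [[dx, dy, dz, ax, ay, az, jaw], ...]. A call has 1 to 10 rows; each row shifts and turns the commanded pose from where the row before left it, along the tool's axes as they then stand; what a row does not reach is not made up. A row lasts 1/12 s, in which the tool goes at most 41.7 mm and 7.16 degrees, less where a joint would pass 70% of its speed; a pose out of reach is approached as far as the arm can. A call with a number of a shift or a turn outside -1 to 1 is refused whole. A call with a gripper value outside its range is refused whole. The fingers move at their own pace and stop on an object; the grip force is fixed at half the most. Time passes only in rows, so rows that do not move let the fingers close. It gives the time, the measured TCP pose, the force, the opening and the grip force at its end, in the units of the state.
- state(): the state, without advancing time (a new reading comes with each control period).
- capture(name): name is "scene" or "side" or "wrist"; returns the picture (480x640x3 uint8, red, green, blue); there is no depth.
- camera_params(name): a dict with "camera_matrix" (3x3 intrinsics, pixels), "rvec" (rotation vector, rad) and "tvec" (3), from world to camera coordinates, as OpenCV has them. Camera axes: x right, y down, z forward; pixel columns grow to the right and rows downward; lengths in m; the calibration is good to about 2 mm. A picture is of the moment at which its call begins: read the wrist's pose just before it. camera_params takes no time and is no camera call; for the wrist camera it gives the pose at the moment of the call.
- job_done(): hands the job in; it is judged then, once.
Trained networks look in the newest picture that a camera, given by its name, has taken for a name from the list of things; names that differ only in an ending like _2 or _b are one class to them, and where a whole thing is asked for, a point or a joint stands for the part that bears it (a point fixed in the world has none). Each returns a list of dicts, best first, with "p" (0 to 1); they miss things now and then, are a little off and sometimes report something else, mostly with a low value. They report only what shows in the picture. A call takes as long as a camera call.
- look_for(camera, thing): "centre" ([column, row] in pixels, amid what is visible of it).
- cut_out(camera, thing): "pixels" (480x640 bool, what is visible of it) and "centre" ([column, row] in pixels, amid what is visible of it).
- landmark_of(camera, thing): "centre" ([column, row] in pixels: a listed point, or the origin of a listed thing).
The state is a dict: "clock": time; "joint_positions": joint angles; "joint_vel": joint speeds; "joint_efforts": joint torques, N m; "ee_pos": TCP position; "tcp_rot": TCP orientation; "force": force on the tool from outside, world axes, zero at the start; "wrist_torque": the same for the moment, N m; "gripper_width": opening from 0.0 (shut) to 1.0 (fully open); "grip_force": force on a finger pad.
Only numpy, scipy, OpenCV 4.12 (cv2) and the standard library are available. Lean on these libraries where they do the work, as an engineer would, in place of code of your own. Each camera call takes 0.05 s, during which the arm holds its last target. There are 200 camera calls.

## Task

The tool rest of the bench grinder has been left too far from its wheel. With the thumbscrew still loose, slide the rest up to about 3 mm from the wheel, not touching it, then turn the knurled thumbscrew clockwise until it seats on the bar and is firmly finger-tight, stopping as the resistance rises so that the thread is not strained. Let go of everything and leave the things lying on the bench where they are.

Things in the scene. Friction and masses are not known exactly. Their poses are not given: they have to be found in the camera images.
- grinder: bench grinder on a 30 mm plywood board, fixed. Origin on the bench under the centre of the working wheel (the one with the sloping rest); z up, -x its front, y along the spindle (155 mm high); motor and second wheel (250 mm off) lie to -y. Wheels 150 mm across, 22 mm wide; guard rim 90 mm from the spindle, open at the front. The board reaches 200 mm to the front under the rest.
- wheel_near (a point): foremost point of the working wheel, at spindle height and mid width, that the rest's edge runs up to. Axes as the grinder's. Its distance from the tool rest's origin is the gap, along the slide: 10 to 22 mm at the start, 0 when the edge meets the wheel and stops.
- tool_rest: steel rest: plate 62 mm wide, 6 mm thick (x 0 to -44 mm, z 0 to 6) on a sliding bar 25 mm wide (x -20 to -180, z 0 to -12). Origin mid of the plate's lower front edge, nearest the wheel; x up the slide to the wheel, 30 deg above level; y across; z square to the plate, leaning 30 deg away from the wheel. Screw loose, it slides with 4 N (6 N uphill) and stays where left.
- bar_tail (a point): middle of the free lower end face of the rest's bar, 6 mm under its upper face. The last 46 to 68 mm of the bar before this end stand clear of the receiver and of the board and bench (its middle is 50 to 75 mm above the bench) and can be pinched across the 25 mm width. Axes as the tool rest's.
- thumbscrew: knurled steel thumbscrew, 4 mm a turn, in the top of the receiver. Origin on its axis near the bar's upper face, 92 mm down the slope from wheel_near. z: its axis, out of the head, leaning 30 deg from vertical to the grinder's front. Head 36 mm across, z 26 to 50 mm, free all round; the receiver (42 x 44 mm) ends at z 10. Clockwise, seen looking down on the head, tightens.
- screw_head (a point): on the screw's axis, mid height of the knurled head, 12 mm under its top; turns with it. It starts 1.6 to 3.2 rad (unknown) short of its seat and turns there with under 0.15 N m; once seated, its torque climbs about 0.9 N m per rad. Firmly finger-tight is 0.25 to 0.5 N m; above 0.8 N m the thread is strained. Let go, it springs back up to 0.4 rad and stays tight.
- cold_chisel: cold chisel, dark steel bar 180 mm long, 16 mm thick, lying on the bench, to be left alone. Origin under its middle, x along it.
- bearing: ball bearing, 72 mm across and 17 mm thick, lying flat, to be left alone. Origin under its centre.
- tin: open aluminium cooling cup, 74 mm across and 85 mm tall, to be left alone. Origin under its centre.

How it is judged:
By the outcome, as a careful person would: the job done as asked, in the order asked, and still so for the second after the job is handed in, with the robot touching nothing.
It also fails if it takes over 64 s, if anything falls off the work surface, if the arm or the gripper's body presses on something with over 40 N, if the wrist force passes 120 N, or if a joint passes its speed limit or range.

## Working session

There is one attempt and no reset: what is moved stays moved. The work goes in short steps, Python scripts to look and compute and a shell command to move; the robot and the scene stay as the last step left them, time stands still between calls to the robot, and variables do not carry over. Pictures are saved under pics/ and viewed, at most 10 in all, crops included, and the job is handed in when it is done.

```bash
mkdir -p pics; ls; cat > h.py <<'E'
import numpy as np,cv2
from scipy.spatial.transform import Rotation as R
from plant import *
def cam(n):
    p=camera_params(n);K=np.array(p["camera_matrix"],float);r=R.from_rotvec(np.ravel(p["rvec"])).as_matrix();t=np.ravel(p["tvec"]);return K,r,t
def proj(n,X):
    K,r,t=cam(n);c=np.atleast_2d(X)@r.T+t;u=c@K.T;return u[:,:2]/u[:,2:]
def ray(n,px):
    K,r,t=cam(n);d=r.T@np.linalg.solve(K,[px[0],px[1],1]);return -r.T@t,d/np.linalg.norm(d)
def tri(obs):
    A=0;b=0
    for n,px in obs:
        o,d=ray(n,px);M=np.eye(3)-np.outer(d,d);A=A+M;b=b+M@o
    X=np.linalg.solve(A,b);return X,[np.round(proj(n,X)[0]-px,1) for n,px in obs]
E
python3 - <<'E'
from h import *
ims=[]
for n in("scene","side"):
    im=capture(n);cv2.imwrite(f"pics/{n}0.png",im[:,:,::-1])
    for t in("grinder","wheel_near","tool_rest","bar_tail","thumbscrew","screw_head","tin","bearing","cold_chisel"):
        print(n,t,[(np.round(d["centre"]),round(d["p"],2)) for d in landmark_of(n,t)][:2])
s=state();print(s["clock"],s["force"])
E
```

```text
pics
scene grinder [(array([383., 208.]), 0.89)]
scene wheel_near [(array([371., 178.]), 0.9)]
scene tool_rest [(array([370., 187.]), 0.95)]
scene bar_tail [(array([322., 249.]), 0.56), (array([367., 181.]), 0.3)]
scene thumbscrew [(array([349., 213.]), 0.6)]
scene screw_head [(array([346., 206.]), 0.79)]
scene tin [(array([336., 360.]), 0.73)]
scene bearing [(array([271., 350.]), 0.89)]
scene cold_chisel [(array([202., 329.]), 0.92), (array([384., 210.]), 0.39)]
side grinder [(array([272., 188.]), 0.58)]
side wheel_near [(array([275., 158.]), 0.81)]
side tool_rest [(array([282., 161.]), 0.87), (array([296., 203.]), 0.33)]
side bar_tail [(array([313., 251.]), 0.88)]
side thumbscrew [(array([297., 203.]), 0.81)]
side screw_head [(array([302., 193.]), 0.59)]
side tin [(array([440., 306.]), 0.79)]
side bearing [(array([403., 359.]), 0.98)]
side cold_chisel [(array([350., 432.]), 0.95)]
1.0 [0.18301412 0.04531966 0.83760617]
```

```bash
cat > fit.py <<'E'
from h import *
from scipy.optimize import least_squares
obs={"wheel_near":[(371,178),(275,158)],"tool_rest":[(370,187),(282,161)],"bar_tail":[(322,249),(313,251)],"thumbscrew":[(349,213),(297,203)],"screw_head":[(346,206),(302,193)],"grinder":[(383,208),(272,188)]}
for k,(a,b) in obs.items():
    X,e=tri([("scene",a),("side",b)]);print(k,X.round(4),*e)
c,s=np.cos(np.pi/6),np.sin(np.pi/6)
def model(q):
    x,y,yaw,g=q;Rz=R.from_euler("z",yaw).as_matrix()
    u=np.array([c,0,s]);n=np.array([-s,0,c])
    W=np.array([-.075,0,.155])
    P={"wheel_near":W,"tool_rest":W-g*u,"bar_tail":W-(g+.18)*u-.006*n,"thumbscrew":W-.092*u,"screw_head":W-.092*u+.038*n,"grinder":np.zeros(3)}
    return {k:Rz@v+[x,y,0] for k,v in P.items()},Rz@u,Rz@n
def res(q):
    P=model(q)[0];return np.concatenate([(proj(n,P[k])[0]-obs[k][i]) for k in P for i,n in enumerate(("scene","side"))])
best=min((least_squares(res,[.6,0,y,.015],loss="soft_l1",x_scale=[.1,.1,1,.01]) for y in np.arange(-3,3,1)),key=lambda r:r.cost)
print(best.x,best.cost,res(best.x).round(1))
P,u,n=model(best.x);print({k:v.round(4) for k,v in P.items()},u,n)
E
python3 fit.py
```

```text
wheel_near [0.5572 0.0821 0.1475] [-0.4  0.9] [-0.4 -1.1]
tool_rest [0.5647 0.0675 0.1412] [ 0.5 -1. ] [0.5 1.2]
bar_tail [ 0.527  -0.0813  0.0555] [ 0.1 -0.1] [0.  0.1]
thumbscrew [ 0.5476 -0.0011  0.1044] [-0.6  1.1] [-0.5 -1.4]
screw_head [ 0.5489 -0.0187  0.1435] [-0.2  0.4] [-0.2 -0.6]
grinder [0.5724 0.1373 0.0123] [-0.7  1.3] [-0.6 -1.5]Traceback (most recent call last):
  File "fit.py", line 15, in <module>
    best=min((least_squares(res,[.6,0,y,.015],loss="soft_l1",x_scale=[.1,.1,1,.01]) for y in np.arange(-3,3,1)),key=lambda r:r.cost)
  File "fit.py", line 15, in <genexpr>
    best=min((least_squares(res,[.6,0,y,.015],loss="soft_l1",x_scale=[.1,.1,1,.01]) for y in np.arange(-3,3,1)),key=lambda r:r.cost)
              ~~~~~~~~~~~~~^^^^^^^^^^^^^^^^^^^^^^^^^^^^^^^^^^^^^^^^^^^^^^^^^^^^^^^^
    return func(*args, **kwargs)
    result = trf(vector_fun.fun, vector_fun.jac, x0, f0, J0, lb, ub, ftol, xtol,
                 gtol, max_nfev, x_scale, loss_function, tr_solver,
                 tr_options.copy(), verbose, callback=callback_wrapped)
    return trf_no_bounds(
        fun,
[... 1035 characters left out ...]
.fun(x))
                         ~~~~~~~~^^^
    return self.f(x, *self.args, **self.kwargs)
           ~~~~~~^^^^^^^^^^^^^^^^^^^^^^^^^^^^^^
  File "fit.py", line 14, in res
    P=model(q)[0];return np.concatenate([(proj(n,P[k])[0]-obs[k][i]) for k in P for i,n in enumerate(("scene","side"))])
                                          ~~~~^^^^^^^^
  File "h.py", line 7, in proj
    K,r,t=cam(n);c=np.atleast_2d(X)@r.T+t;u=c@K.T;return u[:,:2]/u[:,2:]
          ~~~^^^
  File "h.py", line 5, in cam
    p=camera_params(n);K=np.array(p["camera_matrix"],float);r=R.from_rotvec(np.ravel(p["rvec"])).as_matrix();t=np.ravel(p["tvec"]);return K,r,t
ValueError: time passes only in moves, steps and waits
```

View pics/scene0.png

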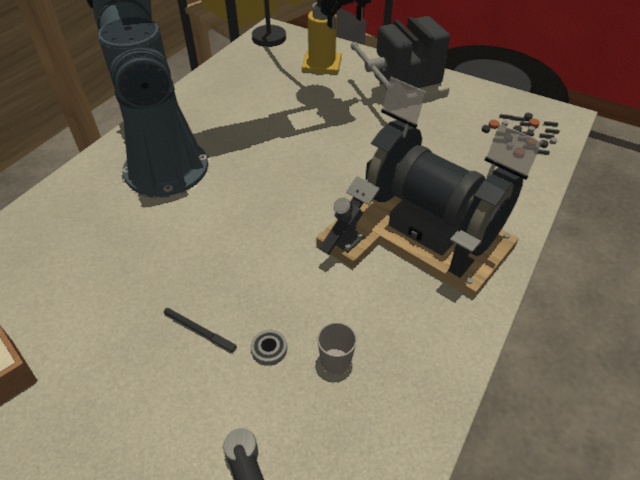

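View pics/side0.png

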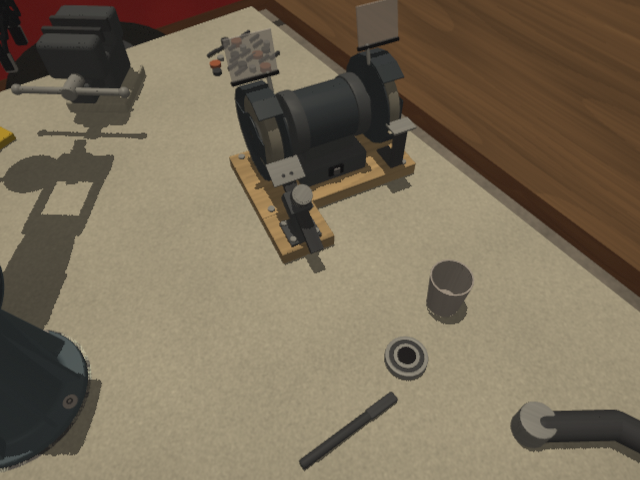

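Scene: screw head at about (343,207), rest plate (362,188), bar running down to (330,247). Side: screw head (302,195), plate (286,168), bar tail (316,247). Both agree with the landmarks.

```bash
sed -i 's/^def cam(n):/from functools import lru_cache\n@lru_cache\ndef cam(n):/' h.py; python3 fit.py; python3 -c "
from h import *
print(cam('wrist'));s=state();print(s)"
```

```text
wheel_near [0.5572 0.0821 0.1475] [-0.4  0.9] [-0.4 -1.1]
tool_rest [0.5647 0.0675 0.1412] [ 0.5 -1. ] [0.5 1.2]
bar_tail [ 0.527  -0.0813  0.0555] [ 0.1 -0.1] [0.  0.1]
thumbscrew [ 0.5476 -0.0011  0.1044] [-0.6  1.1] [-0.5 -1.4]
screw_head [ 0.5489 -0.0187  0.1435] [-0.2  0.4] [-0.2 -0.6]
grinder [0.5724 0.1373 0.0123] [-0.7  1.3] [-0.6 -1.5]
[ 0.57646133  0.14880303 -4.90533449  0.01096131] 26.2053889862042 [ 0.4  0.9  3.5 -3.1 -1.4 -4.1 -1.3 -0.6  0.9  1.8  2.7  0.5 -1.3 -0.
 -0.4 -2.2 -3.3  0.9 -1.9  2.5  2.4  2.5 -1.4 -1.5]
{'wheel_near': array([0.5621, 0.0752, 0.155 ]), 'tool_rest': array([0.5603, 0.0659, 0.1495]), 'bar_tail': array([ 0.5309, -0.0842,  0.0543]), 'thumbscrew': array([ 0.5468, -0.003 ,  0.109 ]), 'screw_head': array([ 0.5432, -0.0216,  0.1419]), 'grinder': array([0.5765, 0.1488, 0.    ])} [0.16606087 0.84995517 0.5       ] [-0.09587529 -0.49072185  0.8660254 ]
(array([[368.37648826,   0.        , 321.92825015],
       [  0.        , 368.37648826, 237.64265311],
       [  0.        ,   0.        ,   1.        ]]), array([[ 4.50128651e-01,  8.92963603e-01, -4.4923
[... 171 characters left out ...]
173398]))
{'clock': 1.0, 'joint_positions': array([ 8.97676482e-01,  1.80763223e-01,  1.60700861e+00, -3.49589284e-05,
        1.35377231e+00, -2.06302049e-01]), 'joint_vel': array([-0.0003264 ,  0.00096914,  0.00084308,  0.00287345, -0.0006959 ,
        0.00088131]), 'joint_efforts': array([ 1.62761968e-03, -4.44840932e+01, -3.51685667e+01, -2.94959193e-05,
        7.59231316e-04, -2.12224376e-05]), 'ee_pos': array([0.25878317, 0.51349504, 0.25330499]), 'tcp_rot': array([7.26612261e-01, 3.05635652e+00, 4.61169068e-05]), 'force': array([0.18301412, 0.04531966, 0.83760617]), 'wrist_torque': array([-0.00406338,  0.00424601,  0.0342887 ]), 'grip_force': 0.0, 'gripper_width': 0.9972752079086987}
```

```bash
cat >> h.py <<'E'
def plan(pt,Rt,pc=None,Rc=None):
    """tool-frame shift (units .1m) then rotation (units 30deg) to target"""
    s=state();pc=s["ee_pos"] if pc is None else pc;Rc=R.from_rotvec(s["tcp_rot"]).as_matrix() if Rc is None else Rc
    d=Rc.T@(np.asarray(pt)-pc)*10; w=R.from_matrix(Rc.T@Rt).as_rotvec(degrees=True)
    print("shift",d.round(3),"rows",np.linalg.norm(d)/.417,"| turn",(w/30).round(3),"rows",np.linalg.norm(w)/7.16)
E
cat > tgt.py <<'E'
from h import *
u=np.array([0.16606087,0.84995517,0.5]);n=np.array([-0.09587529,-0.49072185,0.8660254])
Y=-np.cross(n,u)  # az -11: tool y
RT=np.column_stack([np.cross(Y,-n),Y,-n])
E
python3 - <<'E'
from tgt import *
s=state();Rc=R.from_rotvec(s["tcp_rot"]).as_matrix()
K,r,t=cam("wrist");C=Rc.T@(-r.T@t-s["ee_pos"]);print("cam in tool",C,"axis",Rc.T@r.T@[0,0,1],"camx",Rc.T@r.T@[1,0,0])
print("Rc",Rc.round(3),"RT",RT.round(3))
rest=np.array([.562,.070,.152])
ax=Rc.T@r.T@[0,0,1]
for D in(.2,.25):
    print(D,"TCP for view",rest-RT@(ax*D+C))
plan([.40,-.10,.28],RT)
plan([.40,.20,.28],RT)
E
```

```text
cam in tool [ 8.57888440e-02  2.60188571e-05 -1.20803939e-01] axis [-3.29696117e-01 -4.95039920e-04  9.44086980e-01] camx [-9.91674366e-05  9.99999875e-01  4.89726847e-04]
Rc [[-0.893  0.45   0.   ]
 [ 0.45   0.893  0.   ]
 [-0.     0.    -1.   ]] RT [[ 0.166  0.981  0.096]
 [ 0.85  -0.192  0.491]
 [ 0.5    0.    -0.866]]
0.2 TCP for view [0.55225458 0.01973903 0.20097657]
0.25 TCP for view [0.55049062 0.01058142 0.25009914]
shift [-4.022 -4.843 -0.267] rows 15.11040642637495 | turn [-0.647  0.855  2.417] rows 11.078031117060185
shift [-2.672 -2.164 -0.267] rows 8.270216562679007 | turn [-0.647  0.855  2.417] rows 11.078031117060185
```

```bash
python3 - <<'E'
from tgt import *
for a,b in [((384,114),(233,83)),((413,127),(278,73)),((393,78),(224,37)),((425,95),(270,30))]:
    print(tri([("scene",a),("side",b)]))
plan([.42,.21,.30],RT); 
s=state();Rc=R.from_rotvec(s["tcp_rot"]).as_matrix()
plan([.40,-.10,.30],RT)
plan([.50,-.05,.26],RT,np.array([.4,-.1,.3]),RT)
E
```

```text
(array([0.53851432, 0.16893647, 0.26331547]), [array([ 0.4, -1.3]), array([0.7, 1.6])])
(array([0.61545394, 0.14448941, 0.26957308]), [array([-0.,  0.]), array([-0., -0.])])
(array([0.54303824, 0.1853991 , 0.34214888]), [array([ 0.2, -0.7]), array([0.4, 0.9])])
(array([0.62186804, 0.17002032, 0.33560427]), [array([ 0.2, -0.5]), array([0.2, 0.6])])
shift [-2.806 -1.985 -0.467] rows 8.316902568950468 | turn [-0.647  0.855  2.417] rows 11.078031117060185
shift [-4.022 -4.843 -0.467] rows 15.138311807156647 | turn [-0.647  0.855  2.417] rows 11.078031117060185
shift [0.391 0.886 0.688] rows 2.8475640510330154 | turn [0. 0. 0.] rows 0.0
```

```bash
python3 -m pendant '[[-0.25,-0.3,-0.03,0,0,0,1],[-0.25,-0.3,-0.03,0,0,0,1],[-0.25,-0.3,-0.03,0,0,0,1],[-0.25,-0.3,-0.03,0,0,0,1],[-0.25,-0.3,-0.03,0,0,0,1],[-0.25,-0.3,-0.03,0,0,0,1],[-0.25,-0.3,-0.03,0,0,0,1],[-0.25,-0.3,-0.03,0,0,0,1]]'
python3 -m pendant '[[-0.25,-0.3,-0.03,0,0,0,1],[-0.25,-0.3,-0.03,0,0,0,1],[-0.25,-0.3,-0.03,0,0,0,1],[-0.25,-0.3,-0.03,0,0,0,1],[-0.25,-0.3,-0.03,0,0,0,1],[-0.25,-0.3,-0.03,0,0,0,1],[-0.25,-0.3,-0.03,0,0,0,1],[-0.25,-0.3,-0.03,0,0,0,1]]'
python3 -m pendant '[[0,0,0,-0.054,0.071,0.201,1],[0,0,0,-0.054,0.071,0.201,1],[0,0,0,-0.054,0.071,0.201,1],[0,0,0,-0.054,0.071,0.201,1],[0,0,0,-0.054,0.071,0.201,1],[0,0,0,-0.054,0.071,0.201,1]]'
python3 -m pendant '[[0,0,0,-0.054,0.071,0.201,1],[0,0,0,-0.054,0.071,0.201,1],[0,0,0,-0.054,0.071,0.201,1],[0,0,0,-0.054,0.071,0.201,1],[0,0,0,-0.054,0.071,0.201,1],[0,0,0,-0.054,0.071,0.201,1]]'
python3 - <<'E'
from tgt import *
s=state();print(s["clock"],s["joint_positions"].round(2),s["ee_pos"]);plan([.55,.010,.25],RT)
E
```

```text
clock: 1.67
ee_pos: [0.3292, 0.2076, 0.2776]
tcp_rot: [0.725, 3.056, 0.001]
force: [0.5, -0.7, -0.0]
gripper_width: 1.004
grip_force: 0.0
clock: 2.33
ee_pos: [0.3999, -0.0973, 0.3018]
tcp_rot: [0.727, 3.055, -0.0]
force: [1.4, 0.7, 0.0]
gripper_width: 1.005
grip_force: 0.0
clock: 2.83
ee_pos: [0.4001, -0.0953, 0.3015]
tcp_rot: [-1.551, -2.508, -0.318]
force: [-0.1, -0.5, 0.1]
gripper_width: 1.004
grip_force: 0.0
clock: 3.33
ee_pos: [0.4001, -0.0954, 0.3014]
tcp_rot: [-2.127, -1.747, -0.571]
force: [-0.2, 0.0, 0.5]
gripper_width: 1.002
grip_force: 0.0
3.3333 [-0.85 -0.14  1.91  0.41  1.69 -0.67] [ 0.40008733 -0.09538773  0.30141046]
shift [0.89  1.265 1.109] rows 4.564136777842365 | turn [ 0.003 -0.002 -0.005] rows 0.02425654478705965
```

```bash
python3 -m pendant '[[0.178,0.253,0.222,0,0,0,1],[0.178,0.253,0.222,0,0,0,1],[0.178,0.253,0.222,0,0,0,1],[0.178,0.253,0.222,0,0,0,1],[0.178,0.253,0.222,0,0,0,1],[0,0,0,0,0,0,1],[0,0,0,0,0,0,1]]'
cat > look.py <<'E'
from h import *
import sys,json
tag=sys.argv[1]
s=state();print(s["clock"],s["joint_positions"].round(2),s["ee_pos"].round(4))
K,r,t=cam("wrist");im=capture("wrist");cv2.imwrite(f"pics/{tag}.png",im[:,:,::-1])
o={"r":r.tolist(),"t":t.tolist()}
for k in("wheel_near","tool_rest","bar_tail","thumbscrew","screw_head"):
    L=landmark_of("wrist",k);print(k,[(np.round(d["centre"],1),round(d["p"],2)) for d in L][:2])
    if L and L[0]["p"]>.5:o[k]=list(map(float,L[0]["centre"]))
json.dump(o,open(f"{tag}.json","w"))
E
python3 look.py w1
```

```text
clock: 3.92
ee_pos: [0.5494, 0.0125, 0.2486]
tcp_rot: [-2.12, -1.755, -0.567]
force: [-0.1, -0.9, -0.2]
gripper_width: 1.002
grip_force: 0.0
3.9167 [-0.47  0.14  1.74  0.51  1.43 -0.4 ] [0.5494 0.0125 0.2486]
wheel_near [(array([321.8, 229.7]), 0.81)]
tool_rest [(array([327. , 245.4]), 0.8)]
bar_tail [(array([328.5, 440.2]), 0.9)]
thumbscrew [(array([327.1, 347.7]), 0.86)]
screw_head [(array([326.8, 381.2]), 0.87)]
```

View pics/w1.png

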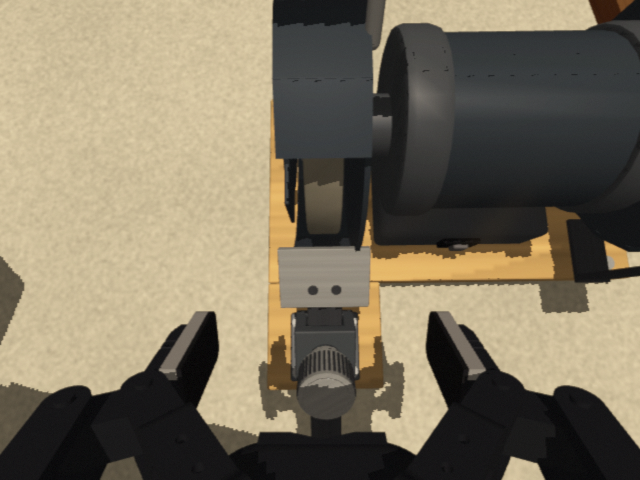

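The wrist view shows the plate's front edge at row 247 (columns 280–370), the wheel above it (~325,235), and the screw head at (327,390). I'll fit all the views jointly.

```bash
cat > fit2.py <<'E'
from h import *
import json,sys
from scipy.optimize import least_squares
c,s=np.cos(np.pi/6),np.sin(np.pi/6)
def model(q):
    x,y,yaw,g=q;Rz=R.from_euler("z",yaw).as_matrix()
    u=np.array([c,0,s]);n=np.array([-s,0,c]);W=np.array([-.075,0,.155])
    P={"wheel_near":W,"tool_rest":W-g*u,"bar_tail":W-(g+.18)*u-.006*n,"thumbscrew":W-.092*u,"screw_head":W-.092*u+.038*n,"grinder":np.zeros(3)}
    return {k:Rz@v+[x,y,0] for k,v in P.items()},Rz@u,Rz@n
def fit(tags,fixed=True):
    obs=[]
    if fixed:
        F={"wheel_near":[(371,178),(275,158)],"tool_rest":[(370,187),(282,161)],"bar_tail":[(322,249),(313,251)],"thumbscrew":[(349,213),(297,203)],"screw_head":[(346,206),(302,193)],"grinder":[(383,208),(272,188)]}
        for k,v in F.items():
            for n,p in zip(("scene","side"),v): obs.append((k,*cam(n),p))
    K=cam("wrist")[0]
    for t in tags:
        o=json.load(open(t+".json"))
        for k in F0:
            if k in o: obs.append((k,K,np.array(o["r"]),np.array(o["t"]),o[k]))
    def res(q):
        P=model(q)[0];out=[]
        for k,K,r,t,p in obs:
            v=K@(r@P[k]+t);out.append(v[:2]/v[2]-p)
        return np.concatenate(out)
    b=least_squares(res,[.576,.149,1.378,.012],loss="soft_l1",x_scale=[.1,.1,1,.01])
    print("fit",b.x.round(4),"cost",round(b.cost,1))
    for (k,*_,p),e in zip(obs,res(b.x).reshape(-1,2)):print(k,e.round(1),end="; ")
    print();P,u,n=model(b.x);print({k:v.round(4) for k,v in P.items()},u.round(4),n.round(4));return b.x
F0=("wheel_near","tool_rest","bar_tail","thumbscrew","screw_head")
if __name__=="__main__":
    fit(sys.argv[1:]);fit(sys.argv[1:],False)
E
python3 fit2.py w1
```

```text
fit [0.5739 0.1499 1.4087 0.0113] cost 32.8
wheel_near [0.4 0.7]; wheel_near [ 3.2 -3.2]; tool_rest [-1.4 -4.1]; tool_rest [-1.5 -0.7]; bar_tail [2.7 2.8]; bar_tail [ 4.9 -0.4]; thumbscrew [-0.3  0.3]; thumbscrew [ 0.5 -2.8]; screw_head [-2.1  1.3]; screw_head [-0.7  1.7]; grinder [1.7 1.9]; grinder [-2.7 -1.3]; wheel_near [1.6 0. ]; tool_rest [-3.2  0.2]; bar_tail [-0.6  0.3]; thumbscrew [-1.1 -1.4]; screw_head [0.5 0.5]; 
{'wheel_near': array([0.5618, 0.0759, 0.155 ]), 'tool_rest': array([0.5602, 0.0662, 0.1493]), 'bar_tail': array([ 0.5355, -0.0846,  0.0541]), 'thumbscrew': array([ 0.5489, -0.0027,  0.109 ]), 'screw_head': array([ 0.5459, -0.0214,  0.1419]), 'grinder': array([0.5739, 0.1499, 0.    ])} [0.1398 0.8547 0.5   ] [-0.0807 -0.4934  0.866 ]
fit [0.5739 0.1499 1.4102 0.0111] cost 4.8
wheel_near [1.9 0.1]; tool_rest [-3. -0.]; bar_tail [-0.1  0.1]; thumbscrew [-0.8 -1.3]; screw_head [1.  0.6]; 
{'wheel_near': array([0.5619, 0.0758, 0.155 ]), 'tool_rest': array([0.5604, 0.0664, 0.1495]), 'bar_tail': array([ 0.5359, -0.0845,  0.0543]), 'thumbscrew': array([ 0.5492, -0.0028,  0.109 ]), 'screw_head': array([ 0.5461, -0.0216,  0.1419]), 'grinder': array([0.5739, 0.1499, 0.    ])} [0.1385 0.8549 0.5   ] [-0.08   -0.4936  0.866 ]
```

```bash
cat > tgt.py <<'E'
from h import *
u=np.array([0.1391,0.8548,0.5]);u/=np.linalg.norm(u);n=np.array([-0.0803,-0.4935,0.866]);n-=n@u*u;n/=np.linalg.norm(n)
Y=-np.cross(n,u)
RT=np.column_stack([np.cross(Y,-n),Y,-n])
W=np.array([.5619,.0758,.155])
C=np.array([.0858,0,-.1208]);AX=np.array([-.3297,-.0005,.9441])
E
python3 - <<'E'
from tgt import *
for a in(-35,35):
    Rt=R.from_rotvec(np.radians(a)*u).as_matrix()@RT
    p=W-.005*u-Rt@(AX*.22+C);print(a,p,Rt[:,2]);plan(p,Rt)
E
```

```text
-35 [0.50452903 0.03301619 0.20757122] [ 0.63190815  0.31212945 -0.70941335]
shift [-0.092 -0.483  0.44 ] rows 1.5828559195472767 | turn [-1.133  0.017 -0.046] rows 4.75050501610008
35 [0.60293482 0.01706704 0.2074614 ] [-0.50035188  0.49637637 -0.70940714]
shift [-0.066  0.513  0.459] rows 1.6587275718491266 | turn [ 1.2   -0.013 -0.048] rows 5.034248344282305
```

```bash
python3 -m pendant '[[-0.023,-0.121,0.11,0,0,0,1],[-0.023,-0.121,0.11,0,0,0,1],[-0.023,-0.121,0.11,0,0,0,1],[-0.023,-0.121,0.11,0,0,0,1],[0,0,0,-0.227,0.003,-0.01,1],[0,0,0,-0.227,0.003,-0.01,1],[0,0,0,-0.227,0.003,-0.01,1],[0,0,0,-0.227,0.003,-0.01,1],[0,0,0,-0.227,0.003,-0.01,1],[0,0,0,0,0,0,1]]'
python3 look.py w2; python3 fit2.py w1 w2
```

```text
clock: 5.05
ee_pos: [0.5002, 0.036, 0.2035]
tcp_rot: [2.277, 1.626, 1.138]
force: [-1.2, 0.6, -0.6]
gripper_width: 1.003
grip_force: 0.0
5.05 [-0.56 -0.27  2.34  0.93  0.84 -0.8 ] [0.5002 0.036  0.2035]
wheel_near [(array([333.2, 230.8]), 0.58)]
tool_rest [(array([334.7, 249.3]), 0.97), (array([229.3, 199.5]), 0.18)]
bar_tail []
thumbscrew [(array([331.7, 361.2]), 0.89)]
screw_head [(array([367.4, 394.1]), 0.59)]
fit [0.5739 0.1495 1.4064 0.0114] cost 37.8
wheel_near [0.3 0.7]; wheel_near [ 3.2 -3.1]; tool_rest [-1.6 -4. ]; tool_rest [-1.4 -0.5]; bar_tail [2.3 2.9]; bar_tail [ 4.8 -0.1]; thumbscrew [-0.6  0.3]; thumbscrew [ 0.4 -2.6]; screw_head [-2.4  1.3]; screw_head [-0.8  2. ]; grinder [1.6 2. ]; grinder [-2.6 -1.2]; wheel_near [1.5 0.7]; tool_rest [-3.4  0.9]; bar_tail [-1.1  0.9]; thumbscrew [-1.5 -0.8]; screw_head [-0.   1.2]; wheel_near [ 0.3 -0.9]; tool_rest [-1.4 -1.3]; thumbscrew [ 0.1 -0.9]; screw_head [2.5 0. ]; 
{'wheel_near': array([0.5616, 0.0755, 0.155 ]), 'tool_rest': array([0.56  , 0.0658, 0.1493]), 'bar_tail': array([ 0.535 , -0.085 ,  0.0541]), 'thumbscrew': array([ 0.5486, -0.0031,  0.109 ]), 'screw_head': array([ 0.5455, -0.0218,  0.1419]), 'grinder': array([0.5739, 0.1495, 0.    ])} [0.1417 0.8544 0.5   ] [-0.0818 -0.4933  0.866 ]
fit [0.5736 0.1495 1.4094 0.0112] cost 10.2
wheel_near [1.3 0.8]; tool_rest [-3.5  0.7]; bar_tail [-0.7  0.8]; thumbscrew [-1.3 -0.7]; screw_head [0.3 1.3]; wheel_near [ 0.2 -0.8]; tool_rest [-1.5 -1.6]; thumbscrew [ 0.3 -0.9]; screw_head [2.8 0. ]; 
{'wheel_near': array([0.5615, 0.0755, 0.155 ]), 'tool_rest': array([0.5599, 0.0659, 0.1494]), 'bar_tail': array([ 0.5354, -0.085 ,  0.0542]), 'thumbscrew': array([ 0.5487, -0.0032,  0.109 ]), 'screw_head': array([ 0.5456, -0.0219,  0.1419]), 'grinder': array([0.5736, 0.1495, 0.    ])} [0.1392 0.8548 0.5   ] [-0.0804 -0.4935  0.866 ]
```

View pics/w2.png

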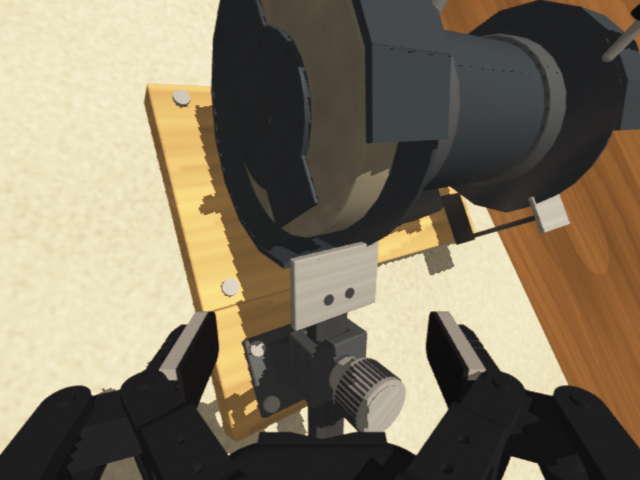

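```bash
python3 - <<'E'
from tgt import *
s=state();Rc=R.from_rotvec(s["tcp_rot"]).as_matrix()
p1=s["ee_pos"]-Rc[:,2]*.06
G=np.array([.5354,-.085,.0542])+.02*u
S=G+.123*n
print(p1,S,G);plan(S,RT,p1,Rc);plan(S,RT,p1,RT);
E
```

```text
[0.4682756  0.01399613 0.25112022] [ 0.52830502 -0.12860498  0.17072153] [ 0.53818196 -0.06790427  0.06419984]
shift [-1.54   0.643  0.504] rows 4.181373765939895 | turn [1.167 0.002 0.007] rows 4.889837458017053
shift [-1.537  0.822  0.041] rows 4.1813737659398935 | turn [0. 0. 0.] rows 0.0
```

```bash
python3 -m pendant '[[0,0,-0.3,0,0,0,1],[0,0,-0.3,0,0,0,1],[0,0,0,0.233,0,0,1],[0,0,0,0.233,0,0,1],[0,0,0,0.233,0,0,1],[0,0,0,0.233,0,0,1],[0,0,0,0.233,0,0,1]]'
python3 -m pendant '[[-0.384,0.205,0.01,0,0,0,1],[-0.384,0.205,0.01,0,0,0,1],[-0.384,0.205,0.01,0,0,0,1],[-0.384,0.205,0.01,0,0,0,1],[0,0,0,0,0,0,1],[0,0,0,0,0,0,1]]'
python3 - <<'E'
from tgt import *
G=np.array([.5354,-.085,.0542])+.02*u
s=state();print(s["joint_positions"].round(2),s["force"].round(1));plan(G+.003*n,RT)
E
```

```text
clock: 5.93
ee_pos: [0.468, 0.0134, 0.2511]
tcp_rot: [-2.092, -1.785, -0.554]
force: [0.5, 0.0, 0.4]
gripper_width: 0.998
grip_force: 0.0
clock: 6.43
ee_pos: [0.5246, -0.1231, 0.1704]
tcp_rot: [-2.093, -1.777, -0.558]
force: [0.4, 0.3, -0.5]
gripper_width: 1.0
grip_force: 0.0
[-0.7   0.31  1.72  0.45  1.42 -0.68] [ 0.4  0.3 -0.5]
shift [-0.041  0.049  1.173] rows 2.8169542760131043 | turn [-0.006 -0.001 -0.004] rows 0.030787678689850138
```

```bash
python3 -m pendant '[[-0.01,0.012,0.293,0,0,0,1],[-0.01,0.012,0.293,0,0,0,1],[-0.01,0.012,0.293,0,0,0,1],[-0.01,0.012,0.293,0,0,0,1],[0,0,0,0,0,0,0.2],[0,0,0,0,0,0,0.2],[0,0,0,0,0,0,0.2]]'
python3 -c "
from tgt import *
G=np.array([.5354,-.085,.0542])+.02*u
plan(G+.003*n,RT);cv2.imwrite('pics/s1.png',cv2.resize(capture('side')[140:300,220:420],(800,640))[:600,:,::-1])"
```

```text
clock: 7.02
ee_pos: [0.5391, -0.0683, 0.0714]
tcp_rot: [-2.093, -1.787, -0.562]
force: [0.2, -0.4, 0.5]
gripper_width: 0.61
grip_force: 0.0
shift [-0.034 -0.01   0.033] rows 0.11609493322047802 | turn [0.004 0.004 0.008] rows 0.04194355126048254
```

View pics/s1.png

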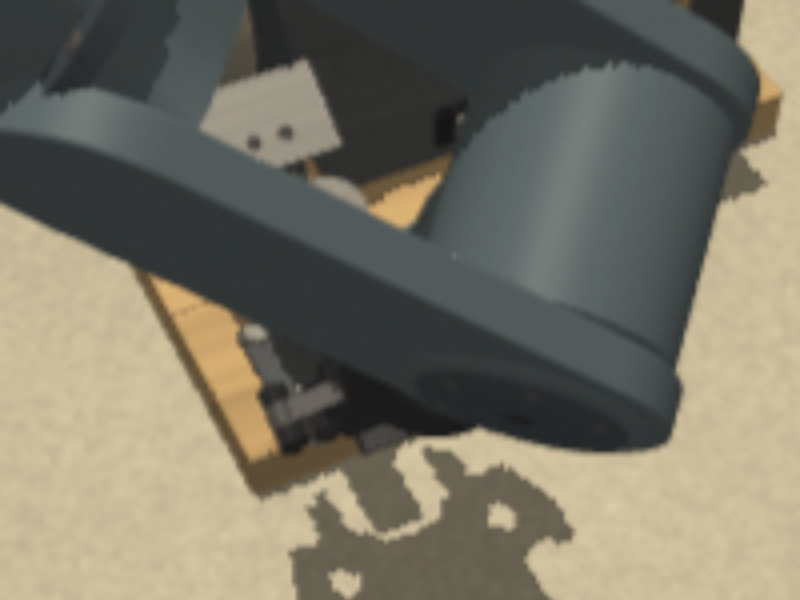

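The side view is mostly covered by the arm, but the shadow at (420,500) shows the two fingers straddling the bar. Closing.

```bash
python3 -m pendant '[[-0.03,-0.01,0.035,0,0,0,0],[0,0,0,0,0,0,-0.3],[0,0,0,0,0,0,-0.6],[0,0,0,0,0,0,-1],[0,0,0,0,0,0,-1],[0,0,0,0,0,0,-1],[0,0,0,0,0,0,-1]]'
python3 -c "
from tgt import *
s=state();print(s['ee_pos'],s['force'],s['wrist_torque'],s['gripper_width'])"
```

```text
clock: 7.65
ee_pos: [0.5371, -0.0693, 0.0658]
tcp_rot: [-2.094, -1.784, -0.561]
force: [-3.4, -2.5, 8.1]
gripper_width: 0.285
grip_force: 58.8
[ 0.53709003 -0.06930981  0.06578265] [-3.39984391 -2.54634424  8.06906671] [-0.20650949  0.54926582  0.02405836] 0.28515835522587835
```

```bash
python3 -m pendant '[[0.01,0,0,0,0,0,-1],[0.01,0,0,0,0,0,-1],[0.01,0,0,0,0,0,-1],[0.01,0,0,0,0,0,-1],[0.01,0,0,0,0,0,-1],[0.01,0,0,0,0,0,-1],[0,0,0,0,0,0,-1],[0,0,0,0,0,0,-1]]'
python3 -c "
from tgt import *
s=state();d=s['ee_pos']-[.53709,-.06931,.06578];print(RT.T@d*1000,RT.T@s['force'],s['wrist_torque'],s['gripper_width'])"
```

```text
clock: 8.32
ee_pos: [0.5378, -0.0652, 0.0682]
tcp_rot: [-2.096, -1.785, -0.559]
force: [-3.8, -7.0, 1.5]
gripper_width: 0.28
grip_force: 58.6
[ 4.81998594  0.04247822 -0.01110536] [-5.74459263 -2.61926095 -5.09626199] [-0.97122149  0.58227457 -0.01162896] 0.2797556030092727
```

```bash
python3 -m pendant '[[0.01,0,0,0,0,0,-1],[0.01,0,0,0,0,0,-1],[0.01,0,0,0,0,0,-1],[0,0,0,0,0,0,-1],[0,0,0,0,0,0,-1]]'
python3 -c "
from tgt import *
s=state();d=s['ee_pos']-[.53709,-.06931,.06578];print(RT.T@d*1000,RT.T@s['force'],s['wrist_torque'],s['gripper_width'])"
```

```text
clock: 8.73
ee_pos: [0.5382, -0.0627, 0.0697]
tcp_rot: [-2.096, -1.785, -0.559]
force: [-3.0, -7.3, 2.5]
gripper_width: 0.282
grip_force: 58.6
[ 7.80202241e+00  6.51862927e-02 -3.31484060e-03] [-5.40468616 -1.74756309 -5.94941058] [-1.01314084  0.64956726 -0.00779184] 0.2823596718215469
```

```bash
python3 -m pendant '[[0,0,0,0,0,0,0.2],[0,0,0,0,0,0,0.6],[0,0,0,0,0,0,0.9],[0,0,-0.2,0,0,0,1],[0,0,-0.3,0,0,0,1],[0,0,-0.3,0,0,0,1],[0,0,-0.3,0,0,0,1],[0,0,-0.3,0,0,0,1]]'
python3 - <<'E'
from tgt import *
for a in(0,-40):
    Rt=R.from_rotvec(np.radians(a)*u).as_matrix()@RT
    p=W-.005*u-Rt@(AX*.22+C);print(a,p);plan(p,Rt)
    if a==0:q=p
    else: plan(p,Rt,q,RT)
E
```

```text
clock: 9.4
ee_pos: [0.5265, -0.1298, 0.1919]
tcp_rot: [-2.092, -1.784, -0.561]
force: [0.1, 0.3, -0.3]
gripper_width: 0.994
grip_force: 0.0
0 [0.55248956 0.01728252 0.22112688]
shift [1.44  0.024 0.492] rows 3.6488680766357726 | turn [-0.     0.001  0.005] rows 0.02106158324062365
-40 [0.49895674 0.03625698 0.20358099]
shift [ 1.441 -0.534  0.695] rows 4.045068860000888 | turn [-1.334 -0.     0.005] rows 5.588591615755726
shift [-0.    -0.559  0.203] rows 1.4255279763193616 | turn [-1.333 -0.     0.   ] rows 5.58659217877095
```

```bash
python3 -m pendant '[[0.36,0.006,0,0,0,0,1],[0.36,0.006,0.1,0,0,0,1],[0.36,0.006,0.19,0,0,0,1],[0.36,0.006,0.2,0,0,0,1],[0,0,0,0,0,0,1],[0,0,0,0,0,0,1],[0,0,0,0,0,0,1]]'
python3 look.py w3
python3 -m pendant '[[0,-0.28,0.1,0,0,0,1],[0,-0.28,0.1,0,0,0,1],[0,0,0,-0.222,0,0,1],[0,0,0,-0.222,0,0,1],[0,0,0,-0.222,0,0,1],[0,0,0,-0.222,0,0,1],[0,0,0,-0.222,0,0,1],[0,0,0,-0.222,0,0,1],[0,0,0,0,0,0,1],[0,0,0,0,0,0,1]]'
python3 look.py w4
python3 fit2.py w3 w4
python3 -c "
import cv2,numpy as np
a=[cv2.resize(cv2.imread(f'pics/{t}.png')[190:290,260:410],None,fx=5,fy=3,interpolation=cv2.INTER_CUBIC) for t in('w3','w4')]
cv2.imwrite('pics/c34.png',np.vstack([x[:300] for x in a]))"
```

```text
clock: 9.98
ee_pos: [0.5526, 0.0176, 0.22]
tcp_rot: [-2.091, -1.785, -0.56]
force: [0.8, -0.2, 0.4]
gripper_width: 1.002
grip_force: 0.0
9.9833 [-0.46  0.19  1.75  0.51  1.39 -0.44] [0.5526 0.0176 0.22  ]
wheel_near [(array([321.1, 227.9]), 0.6)]
tool_rest [(array([322.5, 233.9]), 0.98)]
bar_tail []
thumbscrew [(array([319.2, 360.7]), 0.87)]
screw_head [(array([316.9, 405.3]), 0.61)]
clock: 11.12
ee_pos: [0.4982, 0.0364, 0.2021]
tcp_rot: [2.222, 1.549, 1.183]
force: [0.6, 0.2, 0.7]
gripper_width: 0.999
grip_force: 0.0
11.1167 [-0.56 -0.3   2.4   1.04  0.78 -0.89] [0.4982 0.0364 0.2021]
wheel_near [(array([325. , 225.7]), 0.75)]
tool_rest [(array([327.4, 232.2]), 0.84)]
bar_tail []
thumbscrew [(array([322.4, 358.5]), 0.65)]
screw_head [(array([362.9, 392.2]), 0.94)]
fit [0.5756 0.1493 1.3843 0.0031] cost 45.1
wheel_near [0.3 0.7]; wheel_near [ 3.2 -3.1]; tool_rest [ 0.5 -7.1]; tool_rest [-3.2 -4.6]; bar_tail [ 3.3 -1.1]; bar_tail [ 1.3 -3.7]; thumbscrew [-1.1 -0.1]; thumbscrew [-0.5 -2.4]; screw_head [-3.1  0.8]; screw_head [-1.9  2.3]; grinder [2.2 2.3]; grinder [-1.9 -1.5]; wheel_ne
[... 378 characters left out ...]
head': array([ 0.5434, -0.0213,  0.1419]), 'grinder': array([0.5756, 0.1493, 0.    ])} [0.1606 0.851  0.5   ] [-0.0927 -0.4913  0.866 ]
fit [0.5757 0.1492 1.3836 0.0025] cost 8.6
wheel_near [1.5 1.6]; tool_rest [-0.  -0.3]; thumbscrew [-0.3 -0.9]; screw_head [ 0.7 -2.9]; wheel_near [0.3 2.7]; tool_rest [-2.2  0.3]; thumbscrew [-0.2  1.3]; screw_head [-0.3 -0.4]; 
{'wheel_near': array([0.5617, 0.0756, 0.155 ]), 'tool_rest': array([0.5613, 0.0734, 0.1537]), 'bar_tail': array([ 0.5329, -0.0768,  0.0585]), 'thumbscrew': array([ 0.5469, -0.0027,  0.109 ]), 'screw_head': array([ 0.5434, -0.0214,  0.1419]), 'grinder': array([0.5757, 0.1492, 0.    ])} [0.1611 0.8509 0.5   ] [-0.093  -0.4913  0.866 ]
```

View pics/c34.png

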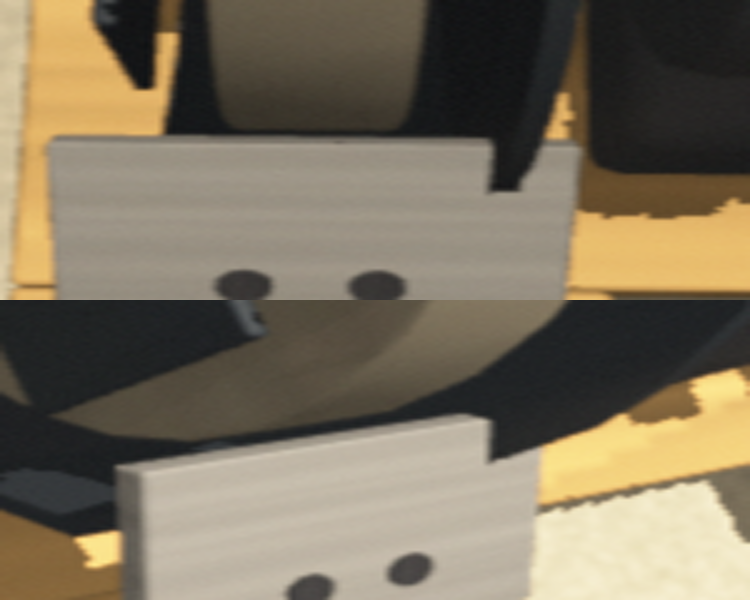

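The crops show a thin dark slit between the wheel's lower edge (row ≈233) and the plate's edge (row ≈235). I'll measure it from column profiles in w1 and w3.

```bash
python3 - <<'E'
from fit2 import *
c_=lambda t,a,b:cv2.cvtColor(cv2.imread(f"pics/{t}.png"),cv2.COLOR_BGR2GRAY)[a:b,312:334].mean(1).round(0).astype(int)
print("w1 226..",c_("w1",226,254));print("w3 222..",c_("w3",222,244))
K=cam("wrist")[0]
for t in("w1","w3"):
    o=json.load(open(t+".json"));r=np.array(o["r"]);T=np.array(o["t"])
    def row(X):v=K@(r@X+T);return v[1]/v[2]
    P,u,n=model([.5739,.1495,1.405,0]);W=P["wheel_near"];cen=W+.06495*u-.0375*n
    a=np.linspace(0,2*np.pi,2000);circ=[cen+.075*(np.cos(x)*u+np.sin(x)*n) for x in a]
    sil=max(row(X) for X in circ)
    print(t,"W",row(W).round(2),"silh",sil.round(2),{g:(row(W-g*1e-3*u).round(2),row(W-g*1e-3*u+.006*n).round(2)) for g in(2,3,4,5,10,11,12)})
E
```

```text
w1 226.. [ 54  53  52  51  51  51  49  44  28  23  22  21  21  21  21  22  22  22
  22  28  61 103 118 149 145 142 141 141]
w3 222.. [ 61  59  57  56  55  54  54  53  52  52  49  37  33  69 107 120 151 151
 147 146 145 145]
w1 W 230.37 silh 232.64 {2: (np.float64(233.21), np.float64(236.13)), 3: (np.float64(234.63), np.float64(237.58)), 4: (np.float64(236.04), np.float64(239.01)), 5: (np.float64(237.44), np.float64(240.45)), 10: (np.float64(244.42), np.float64(247.57)), 11: (np.float64(245.8), np.float64(248.98)), 12: (np.float64(247.19), np.float64(250.39))}
w3 W 229.57 silh 232.15 {2: (np.float64(232.79), np.float64(236.11)), 3: (np.float64(234.39), np.float64(237.76)), 4: (np.float64(235.99), np.float64(239.39)), 5: (np.float64(237.59), np.float64(241.02)), 10: (np.float64(245.49), np.float64(249.1)), 11: (np.float64(247.05), np.float64(250.71)), 12: (np.float64(248.61), np.float64(252.3))}
```

```bash
python3 -m pendant '[[0,0,-0.2,0,0,0,1],[0,0,0,0.222,0,0,1],[0,0,0,0.222,0,0,1],[0,0,0,0.222,0,0,1],[0,0,0,0.222,0,0,1],[0,0,0,0.222,0,0,1],[0,0,0,0.222,0,0,1],[0,0,0,0,0,0,1]]'
cat > tgt2.py <<'E'
from h import *
n=np.array([-.0865,-.4925,.866]);n/=np.linalg.norm(n)
u=np.array([.150,.853,.5]);u-=u@n*n;u/=np.linalg.norm(u)
Y=-np.cross(n,u);RT=np.column_stack([u,Y,-n]);H=np.array([.5445,-.0216,.142])
E
python3 -c "
from tgt2 import *
plan(H+.065*n,RT)
A=RT@R.from_rotvec([0,0,-np.radians(108)]).as_matrix()
plan(H+.065*n,A)"
```

```text
clock: 12.08
ee_pos: [0.4879, 0.0289, 0.2157]
tcp_rot: [-2.091, -1.783, -0.555]
force: [-0.3, 0.1, -0.1]
gripper_width: 0.994
grip_force: 0.0
shift [-0.723  0.634 -0.217] rows 2.3638892074880835 | turn [-0.02   0.004  0.024] rows 0.13364070680926368
shift [-0.723  0.634 -0.217] rows 2.3638892074880835 | turn [-0.018 -0.016 -3.576] rows 14.982254153314239
```

```bash
python3 -m pendant '[[0,0,-0.22,0,0,0,1],[-0.24,0.21,0,0,0,0,1],[-0.24,0.21,0,0,0,0,1],[-0.24,0.21,0,0,0,0,1]]'
python3 -m pendant '[[0,0,0,-0.001,-0.001,-0.235,1],[0,0,0,-0.001,-0.001,-0.235,1],[0,0,0,-0.001,-0.001,-0.235,1],[0,0,0,-0.001,-0.001,-0.235,1],[0,0,0,-0.001,-0.001,-0.235,1],[0,0,0,-0.001,-0.001,-0.235,1],[0,0,0,-0.001,-0.001,-0.235,1],[0,0,0,-0.001,-0.001,-0.235,1],[0,0,0,-0.001,-0.001,-0.235,1],[0,0,0,-0.001,-0.001,-0.235,1]]'
python3 -m pendant '[[0,0,0,-0.001,-0.001,-0.235,1],[0,0,0,-0.001,-0.001,-0.235,1],[0,0,0,-0.001,-0.001,-0.235,1],[0,0,0,-0.001,-0.001,-0.235,1],[0,0,0,-0.001,-0.001,-0.235,1],[0,0,0,0,0,0,1],[0,0,0,0,0,0,1]]'
python3 -c "
from tgt2 import *
A=RT@R.from_rotvec([0,0,-np.radians(107)]).as_matrix()
s=state();print(s['joint_positions'].round(2));plan(H+.003*n,A);cv2.imwrite('pics/w5.png',capture('wrist')[:,:,::-1])
print(proj('wrist',H+.012*n),landmark_of('wrist','screw_head')[:1],proj('wrist',H))"
```

```text
clock: 12.42
ee_pos: [0.5366, -0.0528, 0.1994]
tcp_rot: [-2.094, -1.786, -0.563]
force: [0.8, 1.2, 0.3]
gripper_width: 1.0
grip_force: 0.0
clock: 13.25
ee_pos: [0.5356, -0.0518, 0.1992]
tcp_rot: [-0.737, -2.91, -0.798]
force: [-0.1, 0.3, -0.3]
gripper_width: 0.998
grip_force: 0.0
clock: 13.83
ee_pos: [0.5356, -0.0518, 0.1992]
tcp_rot: [-0.159, 2.918, 0.761]
force: [0.3, 0.6, -0.1]
gripper_width: 1.003
grip_force: 0.0
[-0.59  0.22  1.76  0.48  1.4  -2.41]
shift [-0.027 -0.024  0.622] rows 1.4942565017853628 | turn [-0.003  0.009 -0.023] rows 0.10537353561194678
[[316.59829333 287.37730753]] [{'centre': [317.5, 276.3], 'p': 0.95}] [[316.94086362 277.42162495]]
```

View pics/w5.png

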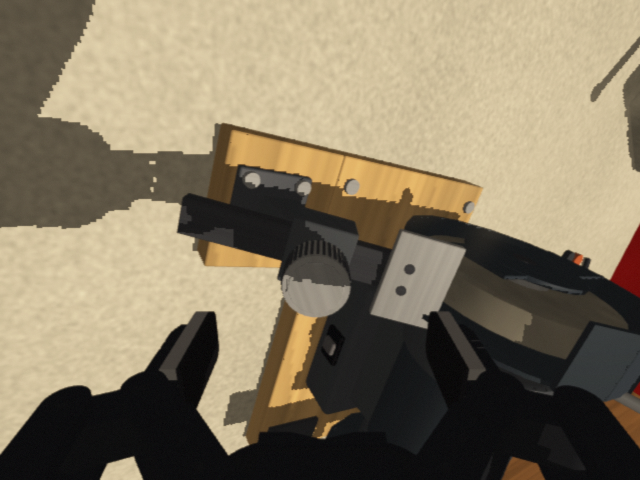

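The head's top centre is at (316,285), against a prediction of (316.6,287.4), so the alignment is good. Descending and gripping.

```bash
python3 -m pendant '[[-0.009,-0.008,0.207,0,0,0,1],[-0.009,-0.008,0.207,0,0,0,1],[-0.009,-0.008,0.207,0,0,0,0.5],[0,0,0,0,0,0,0.1],[0,0,0,0,0,0,0],[0,0,0,0,0,0,-0.5],[0,0,0,0,0,0,-1],[0,0,0,0,0,0,-1],[0,0,0,0,0,0,-1]]'
cat > st.py <<'E'
from tgt2 import *
s=state();Rc=R.from_rotvec(s["tcp_rot"]).as_matrix()
print("t",s["clock"],"F tool",(Rc.T@s["force"]).round(1),"T tool",(Rc.T@s["wrist_torque"]).round(3),"|d axis|",((s["ee_pos"]-H)-(s["ee_pos"]-H)@n*n).round(4),"h",round((s["ee_pos"]-H)@n,4),"q6",s["joint_positions"][5].round(3),"tau6",s["joint_efforts"][5].round(3),"w",s["gripper_width"].round(3),"yaw",np.degrees(np.arctan2(Rc[:,1]@(-Y),Rc[:,0]@u*0+Rc[:,1]@u)).round(2))
E
python3 st.py
```

```text
clock: 14.68
ee_pos: [0.545, -0.0245, 0.1457]
tcp_rot: [-0.164, 2.916, 0.758]
force: [-1.1, -5.1, 1.9]
gripper_width: 0.401
grip_force: 60.0Traceback (most recent call last):
  File "st.py", line 3, in <module>
    print("t",s["clock"],"F tool",(Rc.T@s["force"]).round(1),"T tool",(Rc.T@s["wrist_torque"]).round(3),"|d axis|",((s["ee_pos"]-H)-(s["ee_pos"]-H)@n*n).round(4),"h",round((s["ee_pos"]-H)@n,4),"q6",s["joint_positions"][5].round(3),"tau6",s["joint_efforts"][5].round(3),"w",s["gripper_width"].round(3),"yaw",np.degrees(np.arctan2(Rc[:,1]@(-Y),Rc[:,0]@u*0+Rc[:,1]@u)).round(2))
                                                                                                                                                                                                                                                                                 ^^^^^^^^^^^^^^^^^^^^^^^^
AttributeError: 'float' object has no attribute 'round'
```

```bash
sed -i 's/s\["gripper_width"\].round(3)/s["gripper_width"]/' st.py; python3 st.py; python3 -m pendant '[[0,0,0.0007,0,0,0.2,-1],[0,0,0.0007,0,0,0.2,-1],[0,0,0.0007,0,0,0.2,-1]]'; python3 st.py;  python3 -m pendant '[[0,0,0.0007,0,0,0.2,-1],[0,0,0.0007,0,0,0.2,-1],[0,0,0.0007,0,0,0.2,-1],[0,0,0.0007,0,0,0.2,-1],[0,0,0.0007,0,0,0.2,-1],[0,0,0.0007,0,0,0.2,-1]]'; python3 st.py
```

```text
t 14.6833 F tool [ 1.2 -3.4 -4.3] T tool [0.636 0.39  0.023] |d axis| [ 0.0009 -0.0006 -0.0003] h 0.0046 q6 -2.424 tau6 -0.044 w 0.4012929698848021 yaw 16.51
clock: 14.93
ee_pos: [0.545, -0.0245, 0.1455]
tcp_rot: [0.309, 2.979, 0.797]
force: [-3.1, -5.6, 1.9]
gripper_width: 0.4
grip_force: 60.4
t 14.9333 F tool [ 2.  -4.4 -4.7] T tool [ 0.837  0.212 -0.024] |d axis| [ 0.0009 -0.0007 -0.0003] h 0.0044 q6 -2.105 tau6 -1.634 w 0.40001011331345504 yaw -1.77
clock: 15.43
ee_pos: [0.545, -0.0244, 0.1451]
tcp_rot: [-1.186, -2.675, -0.76]
force: [-3.1, -5.9, 3.1]
gripper_width: 0.406
grip_force: 60.4
t 15.4333 F tool [-0.9 -4.3 -5.9] T tool [ 1.019 -0.317 -0.084] |d axis| [ 0.0008 -0.0008 -0.0004] h 0.004 q6 -1.476 tau6 -1.615 w 0.4063462330888007 yaw -37.76
```

```bash
python3 -m pendant '[[0,0,0.0007,0,0,0.2,-1],[0,0,0.0007,0,0,0.2,-1],[0,0,0.0007,0,0,0.2,-1],[0,0,0.0007,0,0,0.2,-1],[0,0,0.0007,0,0,0.2,-1]]'; python3 st.py; for i in 1 ; do python3 -m pendant '[[0,0,0.0007,0,0,0.18,-1],[0,0,0.0007,0,0,0.18,-1]]' |grep clock; python3 st.py; done;  python3 -m pendant '[[0,0,0.0007,0,0,0.18,-1],[0,0,0.0007,0,0,0.18,-1]]'|grep clock; python3 st.py
```

```text
clock: 15.85
ee_pos: [0.5449, -0.0242, 0.1448]
tcp_rot: [-1.771, -2.194, -0.662]
force: [-3.2, -6.3, 3.5]
gripper_width: 0.404
grip_force: 60.5
t 15.85 F tool [-3.1 -3.4 -6.4] T tool [ 0.905 -0.76  -0.091] |d axis| [ 0.0007 -0.0008 -0.0004] h 0.0036 q6 -0.953 tau6 -1.616 w 0.4044280030589196 yaw -67.76
clock: 16.02
t 16.0167 F tool [-3.5 -3.3 -5.9] T tool [ 0.835 -0.817 -0.069] |d axis| [ 0.0007 -0.0008 -0.0004] h 0.0035 q6 -0.765 tau6 -1.427 w 0.39990985827216147 yaw -78.53
clock: 16.18
t 16.1833 F tool [-3.2 -2.  -6.6] T tool [ 0.668 -0.927 -0.073] |d axis| [ 0.0006 -0.0008 -0.0004] h 0.0034 q6 -0.576 tau6 -1.45 w 0.4005722051631659 yaw -89.33
```

```bash
python3 -m pendant '[[0,0,0.0007,0,0,0.18,-1],[0,0,0.0007,0,0,0.18,-1]]' |grep clock; python3 st.py;  python3 -m pendant '[[0,0,0.0007,0,0,0.18,-1],[0,0,0.0007,0,0,0.18,-1]]'|grep clock; python3 st.py
```

```text
clock: 16.35
t 16.35 F tool [-4.  -2.2 -6.1] T tool [ 0.579 -1.009 -0.08 ] |d axis| [ 0.0006 -0.0008 -0.0004] h 0.0033 q6 -0.388 tau6 -1.421 w 0.40635932555165144 yaw -100.12
clock: 16.52
t 16.5167 F tool [-4.9 -1.  -8.5] T tool [ 0.496 -1.072 -0.06 ] |d axis| [ 0.0006 -0.0008 -0.0004] h 0.0033 q6 -0.2 tau6 -1.376 w 0.40157842429061397 yaw -110.92
```

```bash
python3 -m pendant '[[0,0,0.0007,0,0,0.15,-1]]' |grep clock; python3 st.py
```

```text
clock: 16.6
t 16.6 F tool [-6.3 -1.2 -8.5] T tool [ 0.418 -1.082 -0.118] |d axis| [ 0.0006 -0.0008 -0.0004] h 0.0032 q6 -0.121 tau6 -0.899 w 0.40474893744826723 yaw -115.42
```

```bash
python3 -m pendant '[[0,0,0.0007,0,0,0.18,-1],[0,0,0.0007,0,0,0,-1]]' |grep clock; python3 st.py;  python3 -m pendant '[[0,0,0.0007,0,0,0.18,-1],[0,0,0,0,0,0,-1]]'|grep clock; python3 st.py
```

```text
clock: 16.77
t 16.7667 F tool [-5.2 -1.1 -9.8] T tool [ 0.337 -1.129  0.142] |d axis| [ 0.0006 -0.0007 -0.0004] h 0.0032 q6 -0.027 tau6 1.053 w 0.4051878355236283 yaw -120.84
clock: 16.93
t 16.9333 F tool [-5.4 -0.4 -8.9] T tool [ 0.229 -1.13   0.11 ] |d axis| [ 0.0006 -0.0007 -0.0004] h 0.0032 q6 0.067 tau6 0.963 w 0.3981340984915708 yaw -126.22
```

```bash
python3 -m pendant '[[0,0,0.0004,0,0,0.1,-1],[0,0,0.0004,0,0,0.1,-1],[0,0,0.0004,0,0,0.1,-1]]' |grep clock; python3 st.py;  python3 -m pendant '[[0,0,0.0004,0,0,0.1,-1],[0,0,0.0004,0,0,0.1,-1]]'|grep clock; python3 st.py
```

```text
clock: 17.18
t 17.1833 F tool [ -6.   -0.9 -10.7] T tool [ 0.169 -1.23  -0.237] |d axis| [ 0.0006 -0.0007 -0.0003] h 0.0031 q6 0.222 tau6 -0.589 w 0.40424924053738925 yaw -135.08
clock: 17.35
t 17.35 F tool [ -6.3  -1.4 -11.4] T tool [ 0.084 -1.283 -0.359] |d axis| [ 0.0005 -0.0007 -0.0004] h 0.0031 q6 0.327 tau6 -0.494 w 0.40714761355884416 yaw -141.07
```

```bash
python3 -m pendant '[[0,0,0.0004,0,0,0.1,-1]]' |grep clock; python3 st.py; python3 -m pendant '[[0,0,0,0,0,0,-1],[0,0,0,0,0,0,-1]]' |grep clock; python3 st.py
```

```text
clock: 17.43
t 17.4333 F tool [ -6.1   0.6 -11. ] T tool [-0.042 -1.356 -0.361] |d axis| [ 0.0005 -0.0007 -0.0004] h 0.0031 q6 0.379 tau6 -0.449 w 0.40346314808181916 yaw -144.06
clock: 17.6
t 17.6 F tool [ -5.2   0.6 -11.6] T tool [-0.022 -1.245 -0.09 ] |d axis| [ 0.0005 -0.0007 -0.0004] h 0.0031 q6 0.377 tau6 0.195 w 0.40480530496955386 yaw -143.95
```

```bash
python3 -m pendant '[[0,0,0.0002,0,0,0.06,-1],[0,0,0.0002,0,0,0.06,-1]]' |grep clock; python3 st.py; python3 -m pendant '[[0,0,0,0,0,0,-1],[0,0,0,0,0,0,-1]]' |grep clock; python3 st.py
```

```text
clock: 17.77
t 17.7667 F tool [ -7.    0.4 -11.3] T tool [-0.045 -1.295 -0.441] |d axis| [ 0.0004 -0.0007 -0.0003] h 0.0031 q6 0.44 tau6 -0.126 w 0.404752758368506 yaw -147.59
clock: 17.93
t 17.9333 F tool [ -7.1   0.3 -12.4] T tool [-0.055 -1.263 -0.244] |d axis| [ 0.0004 -0.0007 -0.0003] h 0.0031 q6 0.44 tau6 0.261 w 0.40084345932267434 yaw -147.54
```

```bash
python3 -m pendant '[[0,0,0,0,0,0,0],[0,0,0,0,0,0,0.5],[0,0,0,0,0,0,1],[0,0,0,0,0,0,1],[0,0,-0.2,0,0,0,1],[0,0,-0.3,0,0,0,1],[0,0,-0.3,0,0,0,1],[0,0,-0.3,0,0,0,1],[0,0,0,0,0,0,1],[0,0,0,0,0,0,1]]'
python3 st.py; python3 - <<'E'
from fit2 import *
import os
s=state();K,r,t=cam("wrist");im=capture("wrist");cv2.imwrite("pics/w6.png",im[:,:,::-1])
for k in("wheel_near","tool_rest","screw_head"):print(k,landmark_of("wrist",k)[:1])
for g in(2,3,4):
    P=model([.5739,.1495,1.405,g*1e-3])[0];print(g,proj("wrist",P["wheel_near"])[0].round(1),proj("wrist",P["tool_rest"])[0].round(1))
E
```

```text
clock: 18.77
ee_pos: [0.5355, -0.0773, 0.2396]
tcp_rot: [-2.594, -0.513, -0.264]
force: [0.2, 0.3, -0.1]
gripper_width: 0.997
grip_force: 0.0
t 18.7667 F tool [ 0.2 -0.1  0.3] T tool [-0.184 -0.072 -0.   ] |d axis| [ 0.0008 -0.0002 -0.    ] h 0.1127 q6 0.455 tau6 0.009 w 0.9973852566183117 yaw -147.54
wheel_near [{'centre': [214.7, 160.8], 'p': 0.93}]
tool_rest [{'centre': [217.4, 163.3], 'p': 0.55}]
screw_head [{'centre': [322.7, 242.1], 'p': 0.59}]
2 [214.3 162.7] [216.8 164.2]
3 [214.3 162.7] [218.  164.9]
4 [214.3 162.7] [219.2 165.6]
```

View pics/w6.png

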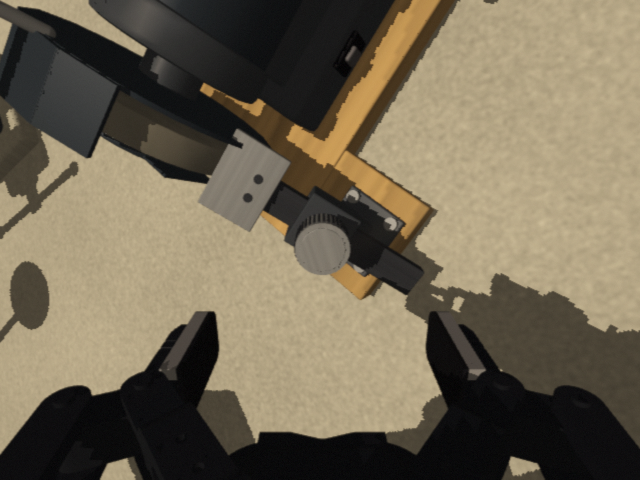

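The gripper is open and clear of everything. The rest (wheel side at about (217,163)) stands just short of the wheel, with a measured difference that fits a gap of about 3 mm, and the screw (322,245) is seated. Handing in.

```bash
python3 -c "
from plant import *
print(job_done())"
```

```text
the job is handed in; nothing more can be done
None
```

I slid the rest to about 3 mm from the wheel (estimated from camera views, not touched off), then tightened the thumbscrew to a peak of about 0.44 N m at the wrist. I let go and handed the job in at about 19 s, with nothing else on the bench touched; no verdict came back.

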